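Clamp a toy globe with the coarse ring, leaving the fine knob alone

ROBOT

A 6-joint arm with a two-finger parallel gripper is mounted at the origin on the work surface; the furniture and walls round the work are solid. World frame = base frame: x ahead of the robot, y to its left, z up, the work surface at z = 0. Lengths are in m, angles in rad, forces in N, time in s.
With the tool pointing down it reaches from about 0.35 to 1 m from the base axis. Payload 7.1 kg.
Tool frame: the origin (TCP) lies between the finger pads; the fingertips stand 22 mm ahead of it and the grasp point (between the pads) lies 3 mm ahead of it; x points along the fingers, y is the direction in which the jaws open and shut, and the axes are right-handed (so a half turn about x gives the same grasp; the last joint's range is limited). The gripper opens to 85 mm and grips with 20 to 120 N. Pads are 22 mm wide; open, the fingers measure 114 mm over their backs; the gripper's body (76 mm by 85 mm) begins 54 mm behind the grasp point. The pads swing forward as they close: fully open they stand 13 mm farther back than shut.
Start: joints at [-1.201, 0.423, 1.63, -0, 1.089, -0.019], TCP at [0.237, -0.578, 0.253] pointing down, gripper open.
Joint ranges: [-3, 3], [-0.9, 2.11], [0.09, 2.58], [-1.31, 4.45], [0.11, 2.69], [-2.54, 2.54]. Speed limits (rad/s): [2.39, 2.39, 3.01, 3.14, 3.14, 3.14].

INTERFACE

Orientations are given as a rotation vector (axis times angle).
In Python, from rig import manip gives the robot as it stands. The module is installed in compiled form; this text tells all that it offers. Calls block until the motion is done:
- manip.move_to(position, orientation): joint-space move of the TCP to a pose.
- manip.servo_line(position, orientation=None, rate=0.15): straight line of the TCP; orientation=None keeps the orientation; rate is the mean speed in m/s.
- manip.set_joints(angles): joint-space move.
- manip.command_gripper(opening, f_grip=None): finger opening in m; f_grip is the grip in N (None keeps the last); returns when the fingers have stopped.
- manip.hold(seconds).
- manip.solve_ik(position, orientation): joint angles nearest the present ones, or None.
- manip.camera(name): name is "scene" or "top"; returns a dict with "image" (384x512x3 uint8, red, green, blue), "fx", "fy", "cx", "cy" (pixels), "k1" (the pictures are not rectified: a ray, as slopes to the right and down, at radius r is drawn at 1 + k1 r^2 times it, then the intrinsics apply), "cam_to_world" (4x4, takes a point from camera to world coordinates). Camera axes: x right, y down, z forward; pixel columns grow to the right and rows downward; lengths in m; the calibration is good to about 2 mm. A picture is of the moment at which its call begins. There is no depth.
A pose or a line that the arm cannot do raises manip.IKError and nothing moves.
- manip.sign_off(): hands the job in, once; it reports no verdict.
Readings, each from a call of its own:
- manip.get_time(): time.
- manip.get_joint_positions(): joint angles.
- manip.get_joint_vel(): joint speeds.
- manip.get_tau(): joint torques, N m.
- manip.get_position(): TCP position.
- manip.get_ee_rot(): TCP orientation.
- manip.get_contact_force(): force on the tool from outside, world axes, zero at the start.
- manip.get_torque(): the same for the moment, N m.
- manip.get_width(): finger opening in m.
Only numpy, scipy, OpenCV 4.12 (cv2) and the standard library are available. Lean on these libraries where they do the work, as an engineer would, in place of code of your own. Each camera call takes 0.05 s, during which the arm holds its last target.

TASK

Slide the carriage of the little clamping stand fully home so that the toy globe stands under the plunger, then turn only the big outer ring of the concentric knob pair clockwise until the plunger holds the globe down firmly but gently, with about 12 N. Never squeeze the globe beyond 25 N, leave the small inner knob at its setting, and do not disturb the things around the stand.

Things in the scene. Friction and masses are not known exactly. Their poses are not given: they have to be found in the camera images.
- stand: clamping stand fixed to the table. Origin on the table straight below the knob axis; z up, -x its front, +x the way the carriage slides home. Grey base plate x -205 to +90 mm, 112 mm wide, 10 mm thick; column x +50 to +82 mm; arm overhanging from it to the front, x -38 to +82 mm, 60 mm wide, underside 112, top 130 mm up
- plunger_bush (a point): fixed point under the arm, on the knob axis 107 mm up, where the plunger comes out: a 12 to 18 mm stem ending in an 18 mm round rubber pad. The pad starts 4 to 13 mm above the globe's height; how much varies and is not reported. A spring behind the pad yields 1 mm per 4 N
- ring_centre (a point): centre of the coarse ring, the big outer one of the two concentric knobs on top of the arm, at its mid height, 155 mm up, on the vertical knob axis. Black, round, finely ribbed, 54 mm in diameter, 30 mm tall (140 to 170 mm up). Clockwise seen from above lowers the plunger, 12 mm per rad; over 2 rad of travel left; its angle is not reported; it stays where it is left
- ring_foot (a point): fixed point on the knob axis at the ring's lower edge, 140 mm up; a 36 mm boss below leaves a 10 mm gap between ring and arm. Turning the ring free takes about 0.32 N m of steady dry friction (held at rest it may act either way); once the pad bears on the globe the torque rises by 0.012 N m per newton of press, and each further 0.1 rad adds about 4.8 N
- fine_mark (a point): tip of the pointer on top of the fine knob, the small inner one of the concentric pair: aluminium, 24 mm in diameter and 18 mm tall, from 172 to 190 mm above the table, on the same axis just above the ring. The mark lies 11 mm from the axis, 191 mm above the table. It must stay where it is to within 2 mm (0.18 rad)
- fine_knob (a joint): angle of the fine knob in rad, positive clockwise seen from above; starts anywhere from -1 to +1; it turns very easily (0.02 N m) and stays where it is left; its trim is already set and is to be left as it is
- carriage_handle (a point): centre of the top of the carriage's handle, an upright black post 16 mm in diameter, free to be gripped from 24 to 66 mm above the table; it stands 120 mm to the front (-x of the stand) of the cup's centre and moves with the carriage
- carriage: flat steel slide, 165 x 60 mm, carrying the handle and, over its origin, a shallow round cup 38 mm outside, 32 mm inside, from 20 to 28 mm above the table, floor at 23 mm, in which the globe's foot stands. Origin on the table below the cup's centre: 70 mm in front of the stand's origin at the start, over it when fully home against the end stop. About 2 N of friction; stays where it is left
- toy_globe: thumb-size toy globe on a foot, 36 mm ball, 50 mm tall, foot 26 mm wide; origin at the centre of its underside, z up. It stands loose in the carriage's cup, its top 73 mm above the table
- paint_tube: crushed paint tube, 35 x 85 x 18 mm, lying beside the stand on its left; origin at the centre of its underside
- ink_pot: squat glass pot with a lid, 52 mm wide, 40 mm tall, beside the stand on its right; origin at the centre of its underside
- eraser: eraser, 18 x 38 x 11 mm, beside the stand on its right; origin at the centre of its underside
- pigment_jar: jar with a black lid, 59 mm wide, 95 mm tall, on the left of the table; origin at the centre of its underside
- small_jar: small jar with a lid, 36 mm wide, 48 mm tall, on the left of the table; origin at the centre of its underside

How it is judged:
On the way, in this order (a step that is already met when the one before it is completed fails the run):
1. the carriage is fully home (within 3 mm of its stop) with the globe upright on it (x of carriage in the frame of stand above -0.003 m and angle between toy_globe's own z axis and vertical below 0.12 rad), for 0.2 s.
2. the plunger holds the globe down in its cup with 6 to 20 N (all of step 1 and contact force between toy_globe and carriage between 6 and 20 N), for 0.3 s.
At the end, for the whole second after the job is handed in: the carriage is home (within 3 mm of its stop), the toy globe stands upright (within 0.12 rad) and still in its cup, pressed into it with 6 to 20 N by the plunger, and the fine knob's mark is within 2 mm of where it was (all of step 2 and distance of fine_mark from where it was at the start of the episode below 0.002 m and linear speed of toy_globe below 0.02 m/s); the robot touches nothing.
It fails at once if the globe is squeezed with more than 25 N (contact force between toy_globe and carriage above 25 N).
It fails at once if the fine knob is turned (its mark moves more than 2 mm) (distance of fine_mark from where it was at the start of the episode above 0.002 m).
It fails at once if a thing beside the stand or on the table is shifted more than 15 mm (distance of any of paint_tube, ink_pot, eraser, pigment_jar, small_jar from where it was at the start of the episode above 0.015 m).
It also fails if it takes over 61 s, if anything falls off the work surface, if the arm or the gripper's body presses on something with over 40 N, if the wrist force passes 120 N, or if a joint passes its speed limit or range.

## Working session

There is one attempt and no reset: what is moved stays moved. The work goes in short steps, each a Python script; the robot and the scene stay as the last script left them, time stands still between calls to the robot, and variables do not carry over. Pictures are saved under pics/ and viewed, and the job is handed in when it is done.

```bash
mkdir -p pics
python3 - <<'E'
from rig import manip
import cv2,numpy as np
for n in ["scene","top"]:
    c=manip.camera(n); cv2.imwrite(f"pics/{n}0.png",c["image"][:,:,::-1]); np.savez(f"{n}0.npz",**c)
    print(n,c["fx"],c["fy"],c["cx"],c["cy"],c["k1"]);print(np.round(c["cam_to_world"],4))
print(manip.get_time(),manip.get_ee_rot(),manip.get_contact_force(),manip.get_width())
E
```

```text
scene 437.24532673416934 437.24532673416934 251.0287995098335 189.73560198797256 0.010492289240478082
[[ 0.028  -0.6785  0.734  -0.0929]
 [-0.9996 -0.0207  0.0189  0.0795]
 [ 0.0023 -0.7343 -0.6788  0.7851]
 [ 0.      0.      0.      1.    ]]
top 412.55450941756675 412.55450941756675 252.73067207438615 197.73176052813432 -0.02686669535790152
[[-0.0264 -0.982   0.1871  0.3813]
 [-0.9996  0.0253 -0.0086  0.0939]
 [ 0.0037 -0.1873 -0.9823  1.2076]
 [ 0.      0.      0.      1.    ]]
0.1 [ 2.00860298  0.39690926 -2.00910402] [0.17196495 0.37099562 0.26833281] 0.0855628747160865
```

View pics/scene0.png

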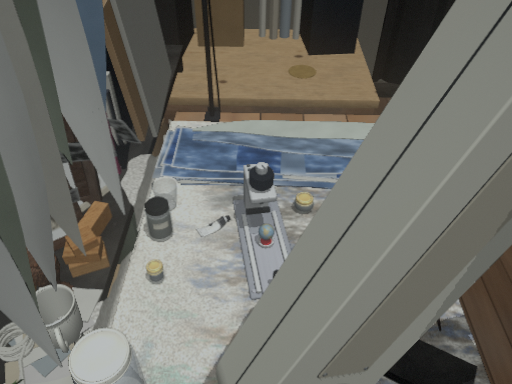

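View pics/top0.png

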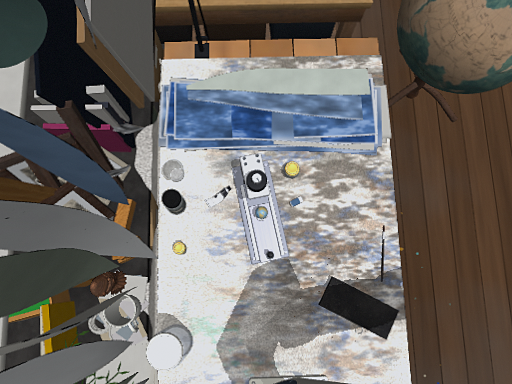

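The stand is at about (258,210) in the top view. The ring is at (256,181), the globe at (262,212) and the handle at (270,254). The robot arm covers part of the scene view. I'll zoom in.

Run:
```python
import cv2
a=cv2.imread("pics/top0.png")[140:270,150:320]; cv2.imwrite("pics/topz0.png",cv2.resize(a,None,fx=4.5,fy=4.5,interpolation=cv2.INTER_CUBIC))
a=cv2.imread("pics/scene0.png")[150:300,190:340]; cv2.imwrite("pics/scenez0.png",cv2.resize(a,None,fx=4,fy=4,interpolation=cv2.INTER_CUBIC))
```

```text
(no output)
```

View pics/topz0.png

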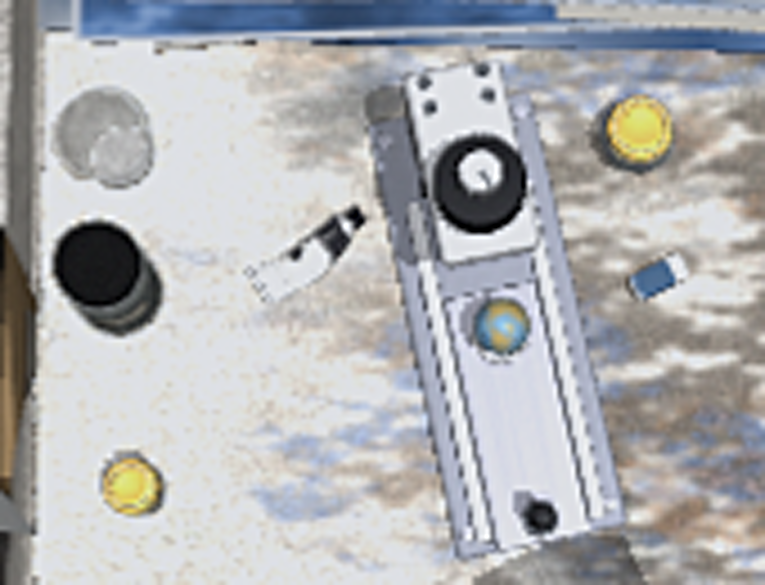

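View pics/scenez0.png

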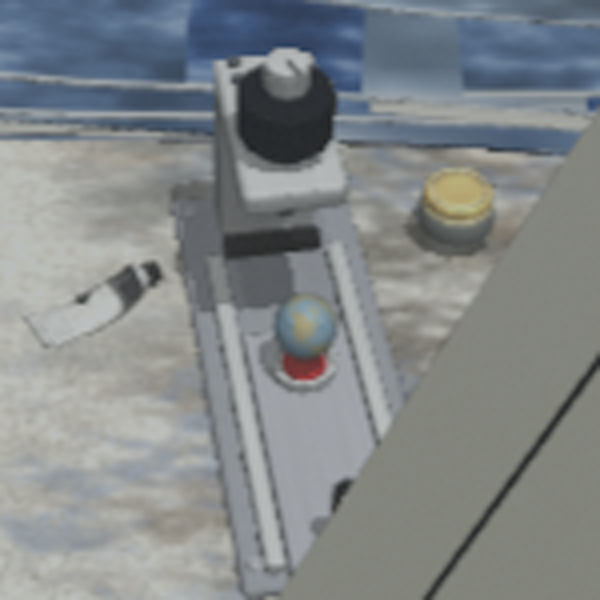

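```bash
cat > h.py <<'E'
import numpy as np,cv2
def ray(c,u,v):
    x=(u-c["cx"])/c["fx"];y=(v-c["cy"])/c["fy"];k=float(c["k1"])
    rd=np.hypot(x,y);r=rd
    for _ in range(20): r=rd/(1+k*r*r)
    s=r/rd if rd>0 else 1
    T=c["cam_to_world"];d=T[:3,:3]@np.array([x*s,y*s,1.]);return T[:3,3],d/np.linalg.norm(d)
def onz(c,u,v,z):
    o,d=ray(c,u,v);return o+d*(z-o[2])/d[2]
def tri(c1,p1,c2,p2):
    o1,d1=ray(c1,*p1);o2,d2=ray(c2,*p2)
    s=np.linalg.lstsq(np.stack([d1,-d2],1),o2-o1,rcond=None)[0]
    a=o1+s[0]*d1;b=o2+s[1]*d2;return (a+b)/2,np.linalg.norm(a-b)
def proj(c,P):
    T=c["cam_to_world"];q=T[:3,:3].T@(np.asarray(P)-T[:3,3]);x,y=q[:2]/q[2];f=1+c["k1"]*(x*x+y*y)
    return np.array([c["cx"]+c["fx"]*x*f,c["cy"]+c["fy"]*y*f])
def blobs(img,m,box,amin=15):
    mm=np.zeros(m.shape,np.uint8);u0,v0,u1,v1=box;mm[v0:v1,u0:u1]=m[v0:v1,u0:u1]
    n,l,s,ce=cv2.connectedComponentsWithStats(mm);return [(s[i,4],np.round(ce[i],2),s[i,:4]) for i in range(1,n) if s[i,4]>=amin]
E
python3 - <<'E'
from h import *
C={n:dict(np.load(f"{n}0.npz")) for n in["scene","top"]}
for n,bx,bb,bw in [("top",(240,155,285,265),(250,200,275,225),(248,170,266,190)),("scene",(240,150,300,290),(250,215,285,250),(250,155,275,180))]:
    im=C[n]["image"].astype(int);hsv=cv2.cvtColor(C[n]["image"],cv2.COLOR_RGB2HSV)
    print(n,"black",blobs(im,im.max(2)<60,bx))
    print("ball",blobs(im,(hsv[...,1]>60)&(hsv[...,2]>60),bb))
    print("bright",blobs(im,im.min(2)>130,bw))
E
```

```text
top black [(np.int32(246), array([256.2 , 181.53]), array([247, 171,  20,  21], dtype=int32)), (np.int32(27), array([269.59, 254.44]), array([267, 252,   6,   6], dtype=int32))]
ball [(np.int32(71), array([260.86, 212.17]), array([256, 207,  11,  11], dtype=int32))]
bright [(np.int32(65), array([256.18, 177.43]), array([252, 173,   9,  10], dtype=int32))]
scene black [(np.int32(389), array([261.09, 179.72]), array([250, 167,  24,  24], dtype=int32)), (np.int32(119), array([257.45, 210.18]), array([246, 207,  24,   7], dtype=int32))]
ball [(np.int32(53), array([265.66, 241.42]), array([261, 238,  11,   7], dtype=int32))]
bright [(np.int32(77), array([259.21, 165.  ]), array([250, 162,  18,   8], dtype=int32))]
```

Run:
```python
from h import *
C={n:dict(np.load(f"{n}0.npz")) for n in["scene","top"]}
t,s=C["top"],C["scene"]
print("ball",tri(t,(261.2,212.0),s,(265.9,231.4)), "exp z .055")
print("knobtop",tri(t,(256.2,177.6),s,(261.6,165.0)),"exp .190")
g=onz(t,261.2,212.0,.055);k=onz(t,256.2,177.6,.190);r=onz(t,256.5,180.8,.170);h=onz(t,269.6,254.45,.066)
print(g,k,r,h)
for a,b in[(k,g),(g,h),(k,h)]: d=(a-b)[:2];print(np.linalg.norm(d),np.arctan2(d[1],d[0]))
```

```text
ball (array([0.55879412, 0.06201757, 0.05726928]), np.float64(0.001832775708662051)) exp z .055
knobtop (array([0.62621375, 0.07532235, 0.19238502]), np.float64(0.0007773809820670773)) exp .190
[0.55915572 0.06103606 0.055     ] [0.62679618 0.07488898 0.19      ] [0.62311808 0.07397858 0.17      ] [0.43896328 0.04184239 0.066     ]
0.06904444103792984 0.20200882010275256
0.12171532240923914 0.1583540762459142
0.19071778765484151 0.17415378497137896
```

Run:
```python
import cv2
a=cv2.imread("pics/top0.png")[200:384,290:420]; cv2.imwrite("pics/tz1.png",cv2.resize(a,None,fx=3,fy=3))
a=cv2.imread("pics/scene0.png")[280:384,360:512]; cv2.imwrite("pics/sz1.png",cv2.resize(a,None,fx=4,fy=4))
from rig import manip
import numpy as np
def rv(a):
    y=np.array([np.cos(a),np.sin(a),0]);x=np.array([0,0,-1.]);R=np.stack([x,y,np.cross(x,y)],1);return cv2.Rodrigues(R)[0].ravel()
print(cv2.Rodrigues(manip.get_ee_rot())[0].round(2))
for p in [(.439,.042,.054),(.508,.054,.054),(.626,.0745,.161),(.626,.0745,.22)]:
    for a in np.arange(-3,3.2,.5):
        q=manip.solve_ik(p,rv(a)); print(p,round(a,2),None if q is None else np.round(q,2))
```

```text
[[-0.    0.38 -0.93]
 [ 0.   -0.93 -0.38]
 [-1.   -0.   -0.  ]]
(0.439, 0.042, 0.054) -3.0 None
(0.439, 0.042, 0.054) -2.5 None
(0.439, 0.042, 0.054) -2.0 [ 0.07  0.53  2.13 -0.    0.48  2.07]
(0.439, 0.042, 0.054) -1.5 [0.07 0.53 2.13 0.   0.48 1.57]
(0.439, 0.042, 0.054) -1.0 [0.07 0.53 2.13 0.   0.48 1.07]
(0.439, 0.042, 0.054) -0.5 [ 0.07  0.53  2.13 -0.    0.48  0.57]
(0.439, 0.042, 0.054) 0.0 [0.07 0.53 2.13 0.   0.48 0.07]
(0.439, 0.042, 0.054) 0.5 [ 0.07  0.53  2.13 -0.    0.48 -0.43]
(0.439, 0.042, 0.054) 1.0 [ 0.07  0.53  2.13 -0.    0.48 -0.93]
(0.439, 0.042, 0.054) 1.5 [ 0.07  0.53  2.13 -0.    0.48 -1.43]
(0.439, 0.042, 0.054) 2.0 [ 0.07  0.53  2.13 -0.    0.48 -1.93]
(0.439, 0.042, 0.054) 2.5 [ 0.07  0.53  2.13 -0.    0.48 -2.43]
(0.439, 0.042, 0.054) 3.0 None
(0.508, 0.054, 0.054) -3.0 None
(0.508, 0.054, 0.054) -2.5 None
(0.508, 0.054, 0.054) -2.0 [ 0.08  0.59  1.98 -0.    0.58  2.08]
(0.508, 0.054, 0.054) -1.5 [0.08 0.59 1.98 0.   0.58 1.58]
(0.508, 0.054, 0.054) -1.0 [0.08 0.59 1.98 0.   0.58 1.08]
(0.508, 0.054, 0.054) -0.5 [ 0.08  0.59  1.98 -0.    0.58  0.58]
(0.
[... 1160 characters left out ...]
) -3.0 None
(0.626, 0.0745, 0.22) -2.5 None
(0.626, 0.0745, 0.22) -2.0 [ 0.1   0.47  1.64 -0.    1.03  2.1 ]
(0.626, 0.0745, 0.22) -1.5 [0.1  0.47 1.64 0.   1.03 1.6 ]
(0.626, 0.0745, 0.22) -1.0 [0.1  0.47 1.64 0.   1.03 1.1 ]
(0.626, 0.0745, 0.22) -0.5 [ 0.1   0.47  1.64 -0.    1.03  0.6 ]
(0.626, 0.0745, 0.22) 0.0 [0.1  0.47 1.64 0.   1.03 0.1 ]
(0.626, 0.0745, 0.22) 0.5 [ 0.1   0.47  1.64 -0.    1.03 -0.4 ]
(0.626, 0.0745, 0.22) 1.0 [ 0.1   0.47  1.64 -0.    1.03 -0.9 ]
(0.626, 0.0745, 0.22) 1.5 [ 0.1   0.47  1.64 -0.    1.03 -1.4 ]
(0.626, 0.0745, 0.22) 2.0 [ 0.1   0.47  1.64 -0.    1.03 -1.9 ]
(0.626, 0.0745, 0.22) 2.5 [ 0.1   0.47  1.64  0.    1.03 -2.4 ]
(0.626, 0.0745, 0.22) 3.0 None
```

View pics/tz1.png

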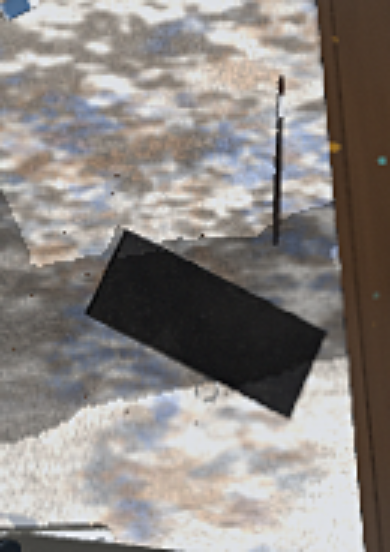

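View pics/sz1.png

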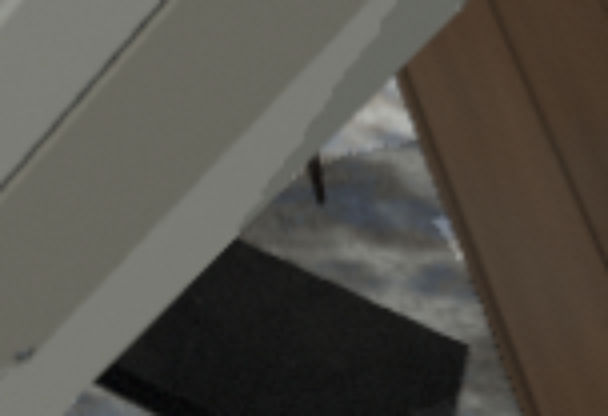

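Run:
```python
from h import *
C={n:dict(np.load(f"{n}0.npz")) for n in["scene","top"]}
t,s=C["top"],C["scene"]
print("slab",tri(t,(398.3,311),s,(476.7,367)))
for z in(.066,.056,.076): print("handle proj in scene",z,proj(s,onz(t,269.6,254.45,z)))
```

```text
slab (array([ 0.27503701, -0.31150854,  0.02978312]), np.float64(0.0016902663549296028))
handle proj in scene 0.066 [276.34945789 273.41705056]
handle proj in scene 0.056 [276.36646751 276.20779582]
handle proj in scene 0.076 [276.33219186 270.5806856 ]
```

```bash
cat >> h.py <<'E'
def rv(a):
    y=np.array([np.cos(a),np.sin(a),0]);x=np.array([0,0,-1.]);R=np.stack([x,y,np.cross(x,y)],1);return cv2.Rodrigues(R)[0].ravel()
def snap(name):
    from rig import manip
    o={}
    for n in("scene","top"):
        c=manip.camera(n);o[n]=c;cv2.imwrite(f"pics/{n}_{name}.png",c["image"][:,:,::-1]);np.savez(f"{n}_{name}.npz",**c)
    return o
E
python3 - <<'E'
from h import *
from rig import manip
yaw=.174
print(manip.get_time())
manip.move_to([.439,.042,.16],rv(yaw)); print(manip.get_time(),manip.get_position(),manip.get_contact_force())
manip.command_gripper(.05,20)
manip.servo_line([.439,.042,.054],rate=.1)
print(manip.get_time(),manip.get_position(),manip.get_contact_force(),manip.get_width())
snap("1")
E
python3 - <<'E'
import cv2
a=cv2.imread("pics/top_1.png")[140:290,190:340]
b=cv2.imread("pics/scene_1.png")[150:300,190:340]
cv2.imwrite("pics/z_1.png",cv2.resize(cv2.hconcat([a,b]),None,fx=2.66,fy=2.66,interpolation=cv2.INTER_CUBIC))
E
```

```text
0.1
2.45 [0.43941723 0.04149781 0.16010606] [-0.61201611 -0.18607893  0.15330228]
4.1 [0.43937412 0.04201706 0.0544184 ] [ 0.1299066  -1.12377954  0.52027552] 0.0500971866594361
```

View pics/z_1.png

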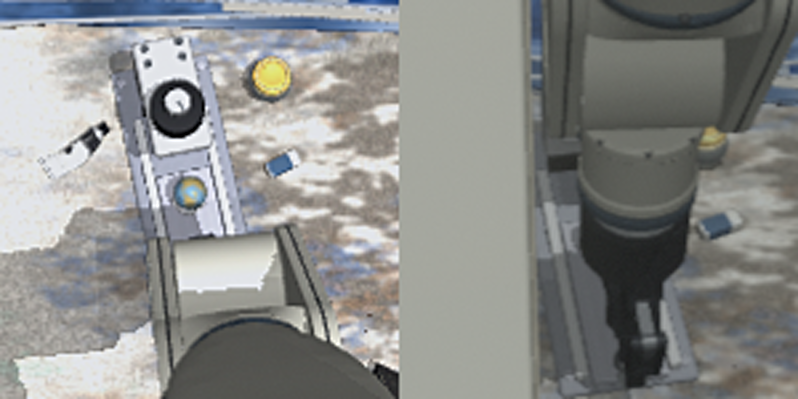

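The gripper straddles the handle (around (640,360) in the right-hand picture) and nothing has been touched. Next I grip the handle and slide it.

Run:
```python
from h import *
from rig import manip
yaw=.174;d=np.array([np.cos(yaw),np.sin(yaw),0])
manip.command_gripper(.0,20)
print(manip.get_time(),manip.get_position(),manip.get_contact_force(),manip.get_width())
p0=manip.get_position()
p0=np.array([.439,.042,.054])
for s in (.03,.06):
    manip.servo_line(p0+d*s,rate=.04); print(s,manip.get_time(),manip.get_contact_force(),manip.get_width())
for s in np.arange(.062,.080,.002):
    manip.servo_line(p0+d*s,rate=.02); f=manip.get_contact_force();q=manip.get_position()
    print(round(s,3),manip.get_time(),np.round(f,2),round((q-p0)@d,4),manip.get_width())
    if f@d<-9: break
```

```text
4.6 [0.44155406 0.04233567 0.05464008] [ 4.83996257  2.61459504 -0.84051997] 0.015177210563093194
0.03 5.5 [-0.06087713  1.32282338  7.7358164 ] 0.015581476291215021
0.06 6.4 [0.10884649 3.33073067 7.52191127] 0.014843053361708053
0.062 6.65 [-1.43  3.39  8.04] 0.0621 0.015282270564856641
0.064 6.9 [-0.47  3.85  8.01] 0.0641 0.01528533232606149
0.066 7.15 [-1.19  3.97  7.5 ] 0.066 0.015644393984114636
0.068 7.4 [-1.73  3.52  7.87] 0.0681 0.015160409171670672
0.07 7.65 [-1.84  3.84  7.46] 0.0701 0.015421280714580002
0.072 7.9 [-1.44  3.9   8.53] 0.072 0.01544020424683803
0.074 8.15 [-5.72  3.12 12.35] 0.0727 0.015401581544324389
0.076 8.4 [-10.62   1.48  17.22] 0.0727 0.01507172896815151
```

```bash
python3 - <<'E'
from h import *
from rig import manip
yaw=.174;d=np.array([np.cos(yaw),np.sin(yaw),0])
p0=np.array([.439,.042,.054])
manip.servo_line(p0+d*.0735,rate=.02);print(manip.get_contact_force())
manip.command_gripper(.04,20)
print(manip.get_time(),manip.get_position(),manip.get_contact_force(),manip.get_width())
manip.servo_line(p0+d*.0735+[0,0,.08],rate=.15)
manip.move_to([.43,-.19,.30],rv(.9))
manip.command_gripper(.085,20)
print(manip.get_time(),manip.get_contact_force(),manip.get_torque())
snap("2");print(manip.get_time())
E
python3 - <<'E'
import cv2
a=cv2.imread("pics/top_2.png")[140:290,190:340]
b=cv2.imread("pics/scene_2.png")[150:300,190:340]
cv2.imwrite("pics/z_2.png",cv2.resize(cv2.hconcat([a,b]),None,fx=2.66,fy=2.66,interpolation=cv2.INTER_CUBIC))
E
```

```text
[-4.13955315  3.84681271  8.81536314]
9.0333 [0.51127339 0.05463014 0.05385973] [-0.26787183 -0.32318361  0.45700256] 0.04038542598593248
11.4083 [-0.72624837  0.08872446  0.83850829] [-0.03010782 -0.02997956  0.02934435]
11.5083
```

View pics/z_2.png

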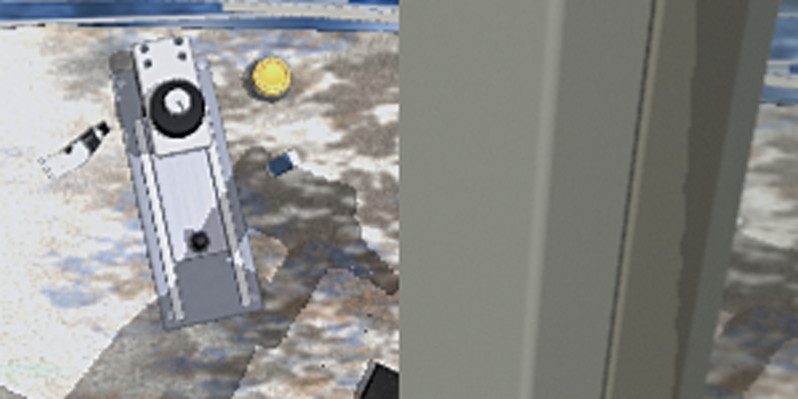

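Run:
```python
from h import *
from rig import manip
t=dict(np.load("top_2.npz"));im=t["image"].astype(int)
b=blobs(im,im.max(2)<60,(240,160,285,245));print(b)
h=onz(t,*[x for x in b if x[0]<60][0][1],.066);print("handle",h)
k=np.array([.627,.075])
print(np.linalg.norm(k-h[:2]),np.arctan2(*(k-h[:2])[::-1]))
manip.move_to([.627,.075,.27],rv(.9))
manip.servo_line([.627,.075,.158],rate=.08)
print(manip.get_time(),manip.get_position(),manip.get_contact_force(),manip.get_torque(),manip.get_width())
manip.command_gripper(0,20)
print(manip.get_time(),manip.get_position(),manip.get_contact_force(),manip.get_torque(),manip.get_width())
```

```text
[(np.int32(244), array([256.2 , 181.53]), array([247, 171,  20,  21], dtype=int32)), (np.int32(29), array([264.45, 230.41]), array([262, 227,   6,   7], dtype=int32))]
handle [0.50555798 0.05389288 0.066     ]
0.12326262885711342 0.17208506820602626
14.3167 [0.62737161 0.07504672 0.15860697] [-0.02078315 -0.3361156  -0.72191013] [ 0.03872883  0.04858563 -0.00017061] 0.08466775982460302
14.7083 [0.62758617 0.0755089  0.15865896] [0.07020132 3.6396104  3.05401752] [ 0.66937239 -0.14148936 -0.04860783] 0.05322576006821639
```

```bash
cat > turn.py <<'E'
import sys
from h import *
from rig import manip
step,n,lim=float(sys.argv[1]),int(sys.argv[2]),float(sys.argv[3])
q=np.array(manip.get_joint_positions());q6=float(open("q6.txt").read());qb=np.loadtxt("qb.txt")
for i in range(n):
    q6+=step;qb[5]=q6;manip.set_joints(qb)
    m=[];ta=[];f=[]
    for _ in range(5):
        m.append(manip.get_torque());ta.append(manip.get_tau()[5]);f.append(manip.get_contact_force());manip.hold(.02)
    m=np.mean(m,0)
    print(round(q6,3),round(manip.get_joint_positions()[5],4),round(manip.get_time(),2),"M",m.round(3),"tau6",round(np.mean(ta),3),"F",np.mean(f,0).round(1),"w",round(manip.get_width(),4),flush=True)
    open("q6.txt","w").write(str(q6))
    if m[2]>lim: break
E
python3 - <<'E'
from rig import manip
import numpy as np
manip.command_gripper(0,60)
print(manip.get_time(),manip.get_contact_force(),manip.get_torque(),manip.get_tau(),manip.get_width())
q=np.array(manip.get_joint_positions());np.savetxt("qb.txt",q);open("q6.txt","w").write(str(q[5]));print(q)
E
python3 turn.py .05 9 .55
```

```text
14.925 [-0.72477679  2.80772365  5.3369177 ] [ 0.6440334  -0.07442283  0.02295465] [-2.12587349e+00 -5.55459416e+01 -2.23757511e+01 -7.99499564e-01
  7.49370223e-02  4.38191823e-02] 0.0524025833938836
[ 1.00643700e-01  5.46828130e-01  1.67500651e+00  7.31060858e-04
  9.18063343e-01 -7.99811472e-01]
-0.75 -0.7506 15.26 M [ 0.386 -0.089 -0.333] tau6 -0.248 F [-0.1  2.6  1.3] w 0.0523
-0.7 -0.7011 15.59 M [ 0.514 -0.126 -0.338] tau6 -0.248 F [0.2 2.8 1.5] w 0.0528
-0.65 -0.6512 15.93 M [ 0.675 -0.232 -0.302] tau6 -0.244 F [0.9 3.7 1.2] w 0.0525
-0.6 -0.6013 16.26 M [ 0.832 -0.362 -0.3  ] tau6 -0.247 F [1.6 4.8 0.9] w 0.0526
-0.55 -0.5511 16.59 M [ 0.883 -0.383 -0.329] tau6 -0.279 F [2.3 5.2 0.5] w 0.0523
-0.5 -0.5012 16.93 M [ 0.909 -0.424 -0.326] tau6 -0.278 F [2.1 5.1 0.3] w 0.0527
-0.45 -0.4511 17.26 M [ 0.906 -0.447 -0.295] tau6 -0.278 F [2.6 5.8 0.2] w 0.0526
-0.4 -0.4011 17.59 M [ 0.921 -0.451 -0.301] tau6 -0.278 F [2.5 6.  0.3] w 0.0526
-0.35 -0.3511 17.93 M [ 0.94  -0.473 -0.311] tau6 -0.278 F [ 2.8  5.9 -0.4] w 0.0526
```

Run:
```python
from h import *
from rig import manip
R=cv2.Rodrigues(manip.get_ee_rot())[0];print(R.round(3),np.arctan2(R[1,1],R[0,1]),manip.get_time())
print(manip.get_torque(),manip.get_tau()[5],manip.get_joint_vel()[5])
```

```text
[[ 0.003  0.9    0.436]
 [ 0.001  0.436 -0.9  ]
 [-1.     0.003 -0.   ]] 0.45120060744711443 17.925
[ 0.93783424 -0.51336238 -0.33682647] -0.31284498050808907 0.0005435233776228347
```

```bash
python3 turn.py -.02 2 .55; python3 turn.py .01 6 .55
```

```text
-0.37 -0.3719 18.26 M [ 0.955 -0.521  0.104] tau6 0.104 F [ 2.7  6.1 -0.4] w 0.0528
-0.39 -0.3919 18.59 M [ 0.958 -0.489  0.125] tau6 0.129 F [ 2.5  5.8 -0.3] w 0.0526
-0.38 -0.3818 18.93 M [ 0.94  -0.478  0.034] tau6 0.063 F [2.5 5.4 0.3] w 0.0527
-0.37 -0.3718 19.26 M [ 0.957 -0.5    0.037] tau6 0.06 F [ 2.9  6.1 -0.3] w 0.0523
-0.36 -0.3617 19.59 M [ 0.925 -0.513  0.067] tau6 0.06 F [ 2.6  5.8 -0.2] w 0.0526
-0.35 -0.3517 19.93 M [ 0.95  -0.5    0.048] tau6 0.06 F [ 2.9  6.2 -0.5] w 0.0528
-0.34 -0.3417 20.26 M [ 0.95  -0.547  0.062] tau6 0.06 F [ 2.8  5.9 -0.7] w 0.053
-0.33 -0.3318 20.59 M [ 0.976 -0.513  0.065] tau6 0.06 F [ 2.9  6.1 -0.4] w 0.0526
```

```bash
cat > probe.py <<'E'
import sys
from h import *
from rig import manip
big,step,n=float(sys.argv[1]),float(sys.argv[2]),int(sys.argv[3])
q6=float(open("q6.txt").read());qb=np.loadtxt("qb.txt")
def go():
    qb[5]=q6;manip.set_joints(qb);open("q6.txt","w").write(str(q6))
if big: q6+=big;go()
for i in range(n+1):
    if i: q6+=step;go()
    m=np.mean([manip.get_torque()[2] for _ in range(10)]);ta=np.mean([manip.get_tau()[5] for _ in range(10)])
    print(round(q6,4),round(manip.get_joint_positions()[5],4),"t",round(manip.get_time(),2),"Mz",round(m,3),"tau6",round(ta,3),flush=True)
E
python3 probe.py 0 .001 8
```

```text
-0.3298 -0.3318 t 20.59 Mz 0.123 tau6 0.06
-0.3288 -0.331 t 20.84 Mz 0.255 tau6 0.223
-0.3278 -0.3301 t 21.09 Mz 0.277 tau6 0.276
-0.3268 -0.3291 t 21.34 Mz 0.284 tau6 0.285
-0.3258 -0.3282 t 21.59 Mz 0.274 tau6 0.286
-0.3248 -0.3271 t 21.84 Mz 0.33 tau6 0.287
-0.3238 -0.3262 t 22.09 Mz 0.292 tau6 0.287
-0.3228 -0.3252 t 22.34 Mz 0.251 tau6 0.287
-0.3218 -0.3241 t 22.59 Mz 0.242 tau6 0.287
```

```bash
python3 probe.py .08 .0015 4
```

```text
-0.2418 -0.2428 t 22.84 Mz -0.301 tau6 -0.156
-0.2403 -0.242 t 23.09 Mz -0.144 tau6 -0.12
-0.2388 -0.2408 t 23.34 Mz 0.125 tau6 0.078
-0.2373 -0.2396 t 23.59 Mz 0.31 tau6 0.23
-0.2358 -0.2381 t 23.84 Mz 0.25 tau6 0.264
```

```bash
python3 probe.py 0 .0015 2; python3 probe.py .06 .003 5
```

```text
-0.2358 -0.2381 t 23.84 Mz 0.25 tau6 0.264
-0.2343 -0.2366 t 24.09 Mz 0.253 tau6 0.269
-0.2328 -0.2351 t 24.34 Mz 0.285 tau6 0.27
-0.1728 -0.1739 t 24.59 Mz -0.375 tau6 -0.205
-0.1698 -0.1718 t 24.84 Mz 0.044 tau6 0.066
-0.1668 -0.169 t 25.09 Mz 0.224 tau6 0.195
-0.1638 -0.166 t 25.34 Mz 0.224 tau6 0.217
-0.1608 -0.163 t 25.59 Mz 0.252 tau6 0.22
-0.1578 -0.16 t 25.84 Mz 0.182 tau6 0.22
```

```bash
python3 probe.py 0 .001 4; python3 probe.py .08 .003 2;python3 probe.py 0 .001 4 | tail -2
```

```text
-0.1578 -0.16 t 25.84 Mz 0.182 tau6 0.22
-0.1568 -0.1591 t 26.09 Mz 0.307 tau6 0.277
-0.1558 -0.1581 t 26.34 Mz 0.307 tau6 0.286
-0.1548 -0.1571 t 26.59 Mz 0.2 tau6 0.287
-0.1538 -0.1562 t 26.84 Mz 0.31 tau6 0.287
-0.0738 -0.0748 t 27.09 Mz -0.316 tau6 -0.156
-0.0708 -0.0728 t 27.34 Mz 0.065 tau6 0.055
-0.0678 -0.07 t 27.59 Mz 0.208 tau6 0.193
-0.0648 -0.0671 t 28.34 Mz 0.316 tau6 0.287
-0.0638 -0.0662 t 28.59 Mz 0.206 tau6 0.287
```

```bash
python3 probe.py .1 .003 2|tail -1;python3 probe.py 0 .001 3 | tail -2
```

```text
0.0422 0.04 t 29.34 Mz 0.234 tau6 0.219
0.0442 0.0418 t 29.84 Mz 0.365 tau6 0.313
0.0452 0.0428 t 30.09 Mz 0.334 tau6 0.315
```

```bash
python3 probe.py .1 .003 2|tail -1;python3 probe.py 0 .001 3 | tail -2
```

```text
0.1512 0.1489 t 30.84 Mz 0.27 tau6 0.269
0.1532 0.1507 t 31.34 Mz 0.393 tau6 0.363
0.1542 0.1517 t 31.59 Mz 0.337 tau6 0.365
```

```bash
python3 probe.py .08 .003 2|tail -1;python3 probe.py 0 .001 3 | tail -2
```

```text
0.2402 0.2378 t 32.34 Mz 0.33 tau6 0.314
0.2422 0.2396 t 32.84 Mz 0.389 tau6 0.406
0.2432 0.2407 t 33.09 Mz 0.396 tau6 0.408
```

Run:
```python
from h import *
from rig import manip
manip.command_gripper(.085,20)
p=np.array(manip.get_position());print(manip.get_time(),p,manip.get_width(),manip.get_contact_force(),manip.get_torque())
manip.servo_line(p+[0,0,.13],rate=.12)
manip.move_to([.35,-.42,.30],rv(-.5))
print(manip.get_time(),manip.get_contact_force())
snap("3");print(manip.get_time())
a=cv2.imread("pics/top_3.png")[140:290,190:340]
b=cv2.imread("pics/scene_3.png")[150:300,190:340]
cv2.imwrite("pics/z_3.png",cv2.resize(cv2.hconcat([a,b]),None,fx=2.66,fy=2.66,interpolation=cv2.INTER_CUBIC))
A=cv2.imread("pics/top0.png")[170:187,247:266];B=cv2.imread("pics/top_3.png")[170:187,247:266]
cv2.imwrite("pics/k_3.png",cv2.resize(cv2.hconcat([A,B]),None,fx=18,fy=18,interpolation=cv2.INTER_NEAREST))
```

```text
33.5167 [0.62736063 0.07513482 0.15880897] 0.08464139308921668 [0.26813531 0.72407741 0.16079666] [ 0.03607463 -0.05539837 -0.03874479]
36.7917 [-0.66782966 -0.84878593  0.1660483 ]
36.8917
```

View pics/z_3.png

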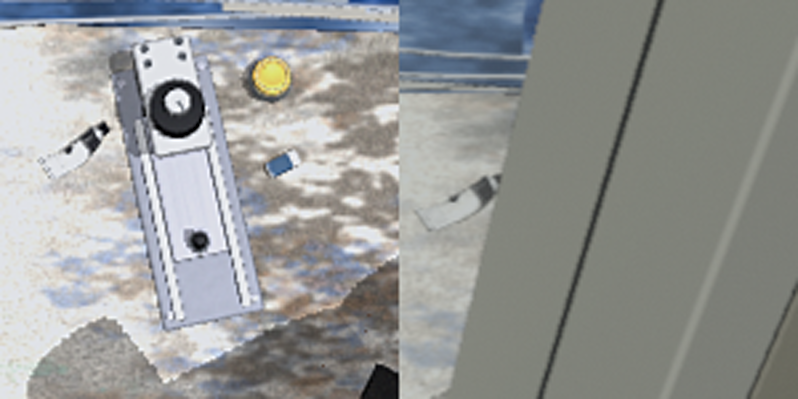

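View pics/k_3.png

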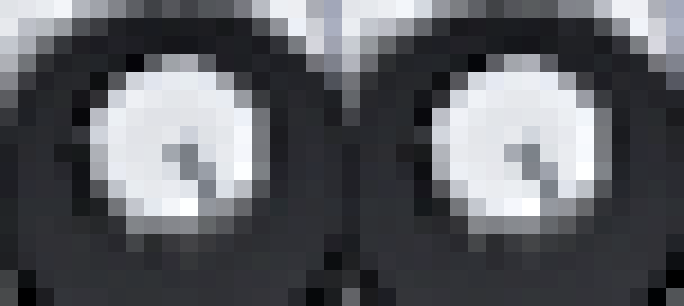

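The fine-knob pointer looks the same before and after. The handle is still at the home position (198,240 in the zoom). I'll take one last look under the arm from the scene camera.

Run:
```python
from h import *
from rig import manip
manip.set_joints([-1.201, 0.423, 1.63, 0, 1.089, -0.019])
o=snap("4");print(manip.get_time())
b=cv2.imread("pics/scene_4.png")[150:300,190:340]
cv2.imwrite("pics/z_4.png",cv2.resize(b,None,fx=4,fy=4,interpolation=cv2.INTER_CUBIC))
t=o["top"];im=t["image"].astype(int)
print(blobs(im,im.max(2)<60,(240,160,285,245)))
d=np.abs(im-np.load("top0.npz")["image"].astype(int)).max(2)>60
print(blobs(im,d,(150,140,340,275),4))
```

```text
37.8083
[(np.int32(244), array([256.06, 181.5 ]), array([247, 171,  20,  21], dtype=int32)), (np.int32(23), array([264.3 , 230.17]), array([262, 228,   6,   6], dtype=int32))]
[(np.int32(154), array([259.97, 211.6 ]), array([253, 204,  15,  15], dtype=int32)), (np.int32(64), array([263.77, 230.2 ]), array([260, 226,   9,   9], dtype=int32)), (np.int32(4), array([274.25, 234.25]), array([273, 234,   3,   2], dtype=int32)), (np.int32(54), array([269.41, 254.52]), array([266, 250,   8,  10], dtype=int32)), (np.int32(4), array([275.5, 258. ]), array([274, 258,   4,   1], dtype=int32))]
```

View pics/z_4.png

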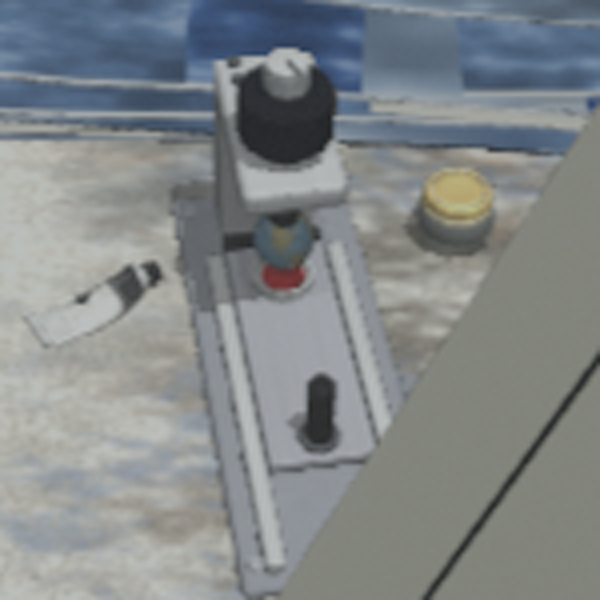

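The globe stands upright in its cup at (283,250) with the black pad resting on it at (287,215). Comparing the top views, only the globe and carriage have moved.

```bash
python3 -c "
from rig import manip
manip.sign_off();print(manip.get_time())"
```

```text
the job is handed in; nothing more can be done
the job is handed in; nothing more can be done
```

I slid the carriage fully home, turned the ring clockwise about 1.04 rad until the plunger held the globe with roughly 10–12 N, and handed the job in at about 38 s.

- **Carriage:** I gripped the handle and slid it about 70 mm until the end stop pushed back. In the last pictures the handle is still at that home position, about 120 mm from the knob axis (the camera gave 123 mm).
- **Press force:** This is inferred, as nothing reads it directly.
  - **Torque at rest:** The readings depended on how the last step ended, so I measured the turning torque with tiny steps instead.
  - **Estimate:** Torque was steady at 0.287 N m while free, against about 0.32 stated. It then rose to 0.315, 0.365 and 0.408 N m. The turn since first contact gives about 12 N, and the torque rise at the nominal rate gives about 10 N. Both are inside 6–20 N.
- **Final pictures:**
  - **Globe:** It stands upright in its cup with the pad resting on it.
  - **Fine knob:** The pointer looks the same before and after.
  - **Surroundings:** In the top view around the stand, only the globe and the carriage's handle changed.
- **Not fully checked:** The first measurement of the handle came mainly from the top view, because the arm partly hid it in the scene view. The 15 mm grip width (the post is 16 mm) confirmed it.

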